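# Fit the crank to the bench laminator and wind its roller down

### The job

A board is waiting in the nip of the bench laminator and the top roller must be brought down onto it. Fit the loose crank over the flat-sided spindle on top of the laminator's end housing so that it sits fully home, let go of it, then take it by its upright turning grip and wind it clockwise as far as it will go. Leave the crank sitting on the spindle.

Things in the scene. Friction and masses are not known exactly. Their poses are not given: they have to be found in the camera images.
- crank: Loose hand crank lying flat on the desk, grip upright, 0.36 kg. Round steel hub 44 mm across, 36 mm tall. A flat arm, 20 mm wide, 12 mm thick, flush with the hub's underside, runs 90 mm to the grip's axis. Bore right through the hub: 24 mm round with one flat, 6.9 mm from the axis on the arm's side. Origin: centre of the hub's underside; +x along the arm, which is the way the flat lies; z up.
- crank_grip: The crank's black upright grip: a barrel 60 mm tall, 25 mm across at the middle, 18 mm at its ends, spinning freely on its pin. Origin: centre of its lower end, 90 mm along the crank's +x from the hub axis, 14 mm above the hub's underside. z up; its yaw means nothing.
- spindle_foot (a point): Foot of the upright steel spindle: on its axis, on top of a flange (52 mm across) where the hub rests, 191 mm above the desk. The spindle rises 30 mm from here: 22 mm round, one flat 6 mm from the axis, top 3 mm chamfered. z up; +x points out of the flat and turns with the spindle. Crank home: its origin here and its +x along this +x, with 0.1 rad of play either way.
- spindle (a joint): Angle of the spindle, rad, growing clockwise seen from above. Starts between 0.1 and 1.5 (top roller raised); hard stop at 4.6 (roller down on the board). It turns against a friction of 0.15 N m and stays where it is left; the roller sinks 3.5 mm per rad.
- laminator: Fixed bench laminator. The end housing that carries the spindle in the middle of its top is a grey box 240 mm long (x) by 90 mm wide (y), its flat top 185 mm above the desk. Origin: on the desk under the spindle's axis. Rollers, tables and a second housing reach 475 mm along +y (robot's left), 195 mm either way in x, nowhere higher than 185 mm.
Things that resemble listed ones, but are neither listed nor needed, are in the scene too. Of the things that look like the crank, the smallest one is meant.

How it is judged:
By the outcome, as a careful person would: the job done as asked, in the order asked, and still so for the second after the job is handed in, with the robot touching nothing.
It also fails if it takes over 58 s, if anything falls off the work surface, if the arm or the gripper's body presses on something with over 40 N, if the wrist force passes 120 N, or if a joint passes its speed limit or range.

### The arm

A 7-joint arm with a two-finger parallel gripper is mounted at the origin on the work surface. World frame = base frame: x ahead of the robot, y to its left, z up, the work surface at z = 0. Lengths are in m, angles in rad, forces in N, time in s.
With the tool pointing down it reaches from about 0.425 to 0.925 m from the base axis. Payload 6.8 kg.
Tool frame: the origin (TCP) lies at the very end of the fingers, on their centre line; the grasp point (between the pads) lies 19 mm behind it; z points along the fingers, y is the line along which they close (so a half turn about z gives the same grasp; the last joint's range is limited). The gripper opens to 85 mm and grips with 20 to 120 N. Pads are 22 mm wide; open, the fingers measure 114 mm over their backs; the gripper's body (76 mm by 85 mm) begins 54 mm behind the grasp point. The pads swing forward as they close: fully open they stand 13 mm farther back than shut.
Start: joints at [1.05, 0.477, 0.022, 1.555, -0.011, 1.109, -0.083], TCP at [0.271, -0.618, 0.231] pointing down, gripper open.
Joint ranges: [-2.96, 2.96], [-0.34, 2.1], [-1.41, 1.46], [0.24, 2.44], [-1.37, 4.51], [0.17, 1.92], [-2.96, 2.96]. Speed limits (rad/s): [2.39, 2.39, 3.14, 3.14, 3.14, 3.14, 3.14].

### API

Orientations are given as a unit quaternion [w, x, y, z].
In Python, from station import bot gives the robot as it stands.
- The arm moves only by the tool jog_arm, never from a script. Its argument "motion" is a list of rows, each a list of 7 numbers: the turn, a rotation vector about the tool's x, y, z in rad, then the shift along the tool's x, y, z in mm, then the finger opening in mm, from 0 to 85.4. A call has 1 to 10 rows; each row is the pose to reach, as a shift and turn from the pose commanded when the call began, along the tool's axes at that moment; what a row does not reach only later rows make up. A row lasts 1/8 s, in which the tool goes at most 62.5 mm and 10.7 degrees, less where a joint would pass 70% of its speed; a pose out of reach is approached as far as the arm can. A call with a gripper value outside its range is refused whole. The fingers move at their own pace and stop on an object; "grip_force" is the grip in N (left out, the last holds). Time passes only in rows, so rows that repeat a pose let the fingers close. It gives the time, the measured TCP pose, the force, the opening and the grip force at its end, in the units of the state.
- bot.get_obs(): the state, without advancing time (a new reading comes with each control period).
- bot.read_camera(name): name is "side" or "top" or "wrist"; returns a dict with "pixels" (480x640x3 uint8, red, green, blue), "camera_matrix" (3x3 intrinsics, pixels), "T" (4x4, takes a point from camera to world coordinates); the wrist camera has in their place "tool_from_camera" (4x4, takes a point from camera to tool coordinates, whose origin is the TCP and whose axes are the flange's). Camera axes: x right, y down, z forward; pixel columns grow to the right and rows downward; lengths in m; the calibration is good to about 2 mm. The wrist camera is an equidistant fisheye: a pixel r from the principal point sees the ray r / f radians off the axis. A picture is of the moment at which its call begins: read the wrist's pose just before it. There is no depth.
- bot.hand_in(): hands the job in; it is judged then, once.
Trained networks look in a picture, given as the dict that the camera call returned (one of the last four; its "shot" number tells which), for a name from the list of things; names that differ only in an ending like _2 or _b are one class to them, and where a whole thing is asked for, a point or a joint stands for the part that bears it (a point fixed in the world has none). Each returns a list of dicts, best first, with "score" (0 to 1); they miss things now and then, are a little off and sometimes report something else, mostly with a low value. They report only what shows in the picture. A call takes as long as a camera call. They do not tell look-alikes from the thing itself.
- bot.spot_in(thing, picture): "xy" ([column, row] in pixels, amid what is visible of it).
- bot.tip_of(thing, picture): "xy" ([column, row] in pixels: a listed point, or the origin of a listed thing).
The state is a dict: "t": time; "q": joint angles; "joint_vel": joint speeds; "joint_torque": joint torques, N m; "eef_pos": TCP position; "tool_rot": TCP orientation; "contact_force": force on the tool from outside, world axes, zero at the start; "torque": the same for the moment, N m; "gripper_width": opening from 0.0 (shut) to 1.0 (fully open); "grasp_force": force on a finger pad.
Only numpy, scipy, OpenCV 4.12 (cv2) and the standard library are available. Lean on these libraries where they do the work, as an engineer would, in place of code of your own. Each camera call takes 0.05 s, during which the arm holds its last target. There are 200 camera calls.

## Working session

There is one attempt and no reset: what is moved stays moved. The work goes in short steps, Python scripts to look and compute and a tool call to move; the robot and the scene stay as the last step left them, time stands still between calls to the robot, and variables do not carry over. Pictures are saved under pics/ and viewed, at most 10 in all, crops included, and the job is handed in when it is done.

Besides the shell and the picture viewer there is one more tool, called after "Emit:" in YAML: its name, and indented under it one key for each argument. jog_arm: Moves the arm, as the interface text tells. Its arguments: {"type":"object","properties":{"motion":{"type":"array"},"grip_force":{"type":"number"}},"required":["motion"]}

```bash
ls; mkdir -p pics
cat > h.py <<'E'
import numpy as np, cv2
from station import bot
from scipy.spatial.transform import Rotation as R
def Rt(o): 
    q=o["tool_rot"]; return R.from_quat([q[1],q[2],q[3],q[0]]).as_matrix()
def ray(p,uv,o=None):
    K=np.array(p["camera_matrix"]);u=(uv[0]-K[0,2])/K[0,0];v=(uv[1]-K[1,2])/K[1,1]
    if "T" in p:
        T=np.array(p["T"]);d=np.array([u,v,1.])
    else:
        r=np.hypot(u,v)+1e-12;d=np.array([u/r*np.sin(r),v/r*np.sin(r),np.cos(r)])
        W=np.eye(4);W[:3,:3]=Rt(o);W[:3,3]=o["eef_pos"];T=W@np.array(p["tool_from_camera"])
    return T[:3,3],T[:3,:3]@(d/np.linalg.norm(d))
def at(p,uv,z,o=None):
    c,d=ray(p,uv,o);return c+d*(z-c[2])/d[2]
def save(p,n): cv2.imwrite("pics/"+n+".png",cv2.cvtColor(p["pixels"],cv2.COLOR_RGB2BGR))
E
python3 - <<'E'
from h import *
np.set_printoptions(precision=3,suppress=True)
o=bot.get_obs();print(o)
pics=[]
for n in ["top","side"]:
    p=bot.read_camera(n);save(p,n+"0");pics.append(p["pixels"])
    for f,th,z in [("tip_of","crank",0),("tip_of","crank_grip",.014),("tip_of","spindle_foot",.191),("spot_in","laminator",.185)]:
        for r in getattr(bot,f)(th,p): print(n,f,th,np.round(r["xy"]),round(r["score"],2),at(p,r["xy"],z))
E
```

```text
pics
{'t': 0.0, 'q': array([ 1.05 ,  0.478,  0.022,  1.556, -0.011,  1.109, -0.083]), 'joint_vel': array([-0.001,  0.   ,  0.   ,  0.   , -0.001,  0.   ,  0.001]), 'joint_torque': array([ -0.001, -59.646,   1.608, -28.12 ,   0.012,   0.009,  -0.   ]), 'eef_pos': array([ 0.271, -0.618,  0.23 ]), 'tool_rot': array([-0.001,  0.979,  0.205, -0.   ]), 'contact_force': array([-0.28 ,  0.381,  0.829]), 'torque': array([-0.004, -0.023, -0.012]), 'grasp_force': 0.0, 'gripper_width': 1.0024167215828863}
top tip_of crank [233. 163.] 0.98 [0.774 0.036 0.   ]
top tip_of crank [405. 300.] 0.95 [ 0.494 -0.302  0.   ]
top tip_of crank [344. 308.] 0.93 [ 0.48  -0.184  0.   ]
top tip_of crank_grip [294. 148.] 0.88 [ 0.799 -0.088  0.014]
top tip_of crank_grip [286. 339.] 0.73 [ 0.422 -0.069  0.014]
top tip_of crank_grip [444. 274.] 0.68 [ 0.543 -0.379  0.014]
top tip_of crank_grip [205. 282.] 0.59 [0.533 0.086 0.014]
top tip_of spindle_foot [184. 273.] 0.75 [0.533 0.087 0.191]
top spot_in laminator [102. 290.] 0.68 [0.506 0.222 0.185]
side tip_of crank [202. 307.] 0.82 [0.784 0.028 0.   ]
side tip_of crank [380. 290.] 0.56 [ 0.493 -0.179  0.   ]
side tip_of crank [397. 257.] 0.55 [ 0.501 -0.297  0.   ]
side tip_of crank [290. 298.] 0.55 [ 0.643 -0.076  0.   ]
side tip_of crank_grip [231. 262.] 0.86 [ 0.806 -0.099  0.014]
side tip_of crank_grip [391. 334.] 0.85 [ 0.422 -0.068  0.014]
side tip_of crank_grip [397. 228.] 0.76 [ 0.537 -0.38   0.014]
side tip_of spindle_foot [290. 294.] 0.58 [0.535 0.087 0.191]
side spot_in laminator [254. 402.] 0.96 [0.48  0.266 0.185]
```

View pics/top0.png

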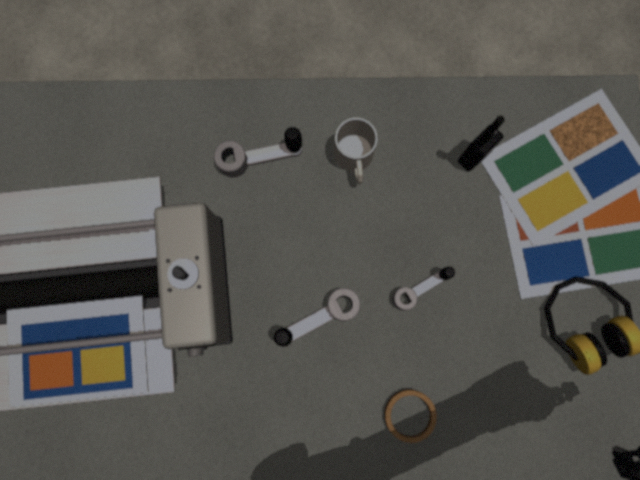

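Run:
```python
import cv2
a=cv2.imread("pics/top0.png")
x=cv2.resize(a[230:350,330:490],(800,600),interpolation=cv2.INTER_CUBIC)
cv2.imwrite("pics/c1.png",x)
y=cv2.resize(a[235:311,140:241],(800,600),interpolation=cv2.INTER_CUBIC)
cv2.imwrite("pics/c2.png",y)
```

```text
(no output)
```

View pics/c1.png

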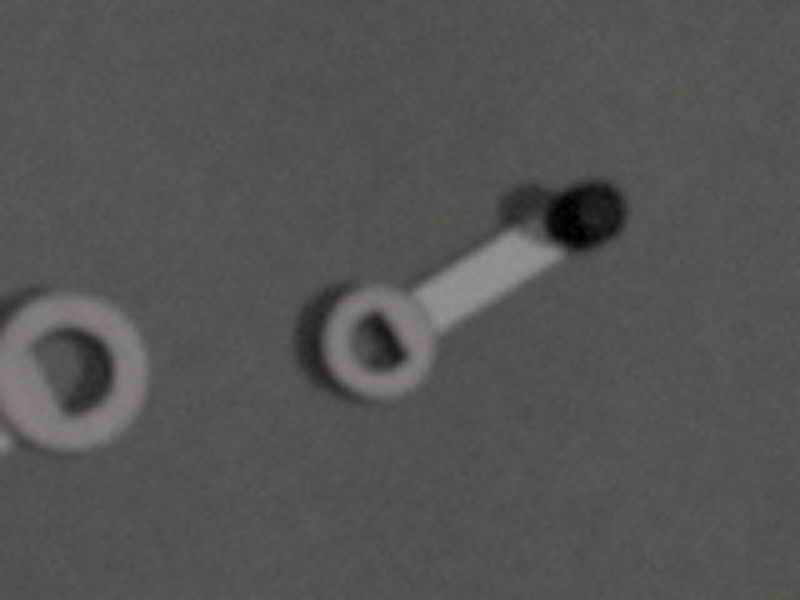

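View pics/c2.png

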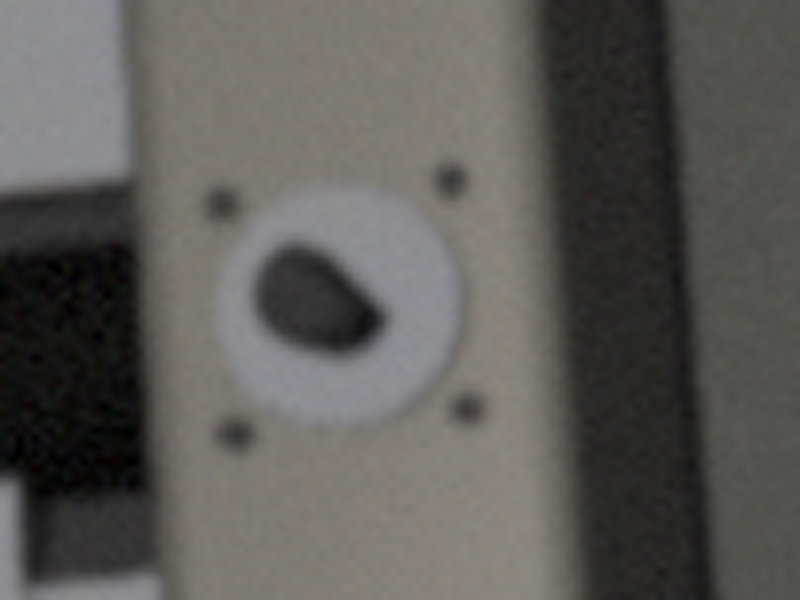

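Candidates: (233,163) and (344,308) each have an arm of about 128 mm. (405,300), with its grip at (444,274), has a 91 mm arm and a small hub. That matches the 90 mm crank, and the crop confirms it. Spindle is at (184,273), with its flat facing up and to the right in the picture (yaw about -45°). Crank yaw is about -57°.

```bash
cat >> h.py <<'E'
def go(pos,yaw,o=None):
    "print row (turn, shift mm) to reach pos with tool down and tool-x at yaw (rad)"
    o=o or bot.get_obs();A=Rt(o)
    c,s=np.cos(yaw),np.sin(yaw);B=np.array([[c,s,0],[s,-c,0],[0,0,-1.]])
    print("turn",R.from_matrix(A.T@B).as_rotvec().round(3),"shift",(A.T@(np.array(pos)-o["eef_pos"])*1000).round(1))
E
python3 -c "
from h import *
go([.497,-.300,.17],np.radians(122.5))"
```

```text
turn [-0.    -0.    -1.725] shift [ 334.9 -200.8   61.3]
```

Emit:
jog_arm:
  motion:
    - [0,0,-1.725,335,-201,61,85]
    - [0,0,-1.725,335,-201,61,85]
    - [0,0,-1.725,335,-201,61,85]
    - [0,0,-1.725,335,-201,61,85]
    - [0,0,-1.725,335,-201,61,85]
    - [0,0,-1.725,335,-201,61,85]
    - [0,0,-1.725,335,-201,61,85]
    - [0,0,-1.725,335,-201,61,85]
    - [0,0,-1.725,335,-201,61,85]
    - [0,0,-1.725,335,-201,61,85]

```text
t: 1.75
eef_pos: [0.497, -0.3, 0.1703]
tool_rot: [0.0, 0.481, 0.877, 0.0]
contact_force: [-0.1, -0.2, 0.6]
gripper_width: 0.995
grasp_force: 0.0
```

Run:
```python
from h import *
np.set_printoptions(precision=4,suppress=True)
o=bot.get_obs();print(o["t"],o["eef_pos"],o["tool_rot"],o["q"])
p=bot.read_camera("wrist");save(p,"w1");print(np.array(p["camera_matrix"]),np.array(p["tool_from_camera"]))
for th,z in [("crank",0),("crank_grip",.014)]:
    for r in bot.tip_of(th,p): print(th,np.round(r["xy"]),round(r["score"],2),at(p,r["xy"],z,o))
```

```text
1.75 [ 0.497  -0.3     0.1703] [0.     0.4811 0.8767 0.0001] [ 0.7913  0.4273 -0.456   1.8217  0.227   0.9441  0.8038]
[[371.6483   0.     323.958 ]
 [  0.     371.6483 237.3535]
 [  0.       0.       1.    ]] [[ 0.0001 -0.9636 -0.2672  0.0681]
 [ 1.      0.0001  0.      0.0002]
 [ 0.     -0.2672  0.9636 -0.1427]
 [ 0.      0.      0.      1.    ]]
crank [393.  90.] 0.95 [ 0.4872 -0.1769  0.    ]
crank [323. 211.] 0.68 [ 0.4941 -0.2963  0.    ]
crank_grip [322. 315.] 0.71 [ 0.5426 -0.3749  0.014 ]
```

View pics/w1.png

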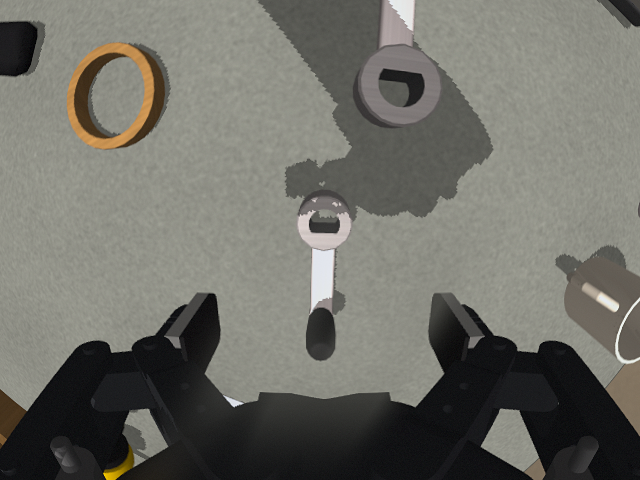

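The wrist view shows the small crank's hub at (324,222) with its arm pointing down to the grip at (320,330), lined up with the tool.

Run:
```python
from h import *
o=bot.get_obs();p=bot.read_camera("wrist")
h=at(p,(324,222),.036,o);print(h)
go([.494,-.2965,.010],np.radians(121.7))
```

```text
[ 0.49524932 -0.29696624  0.036     ]
turn [0.    0.    0.011] shift [  4.5  -0.7 160.4]
```

Emit:
jog_arm:
  motion:
    - [0,0,0.01,4,-1,60,85]
    - [0,0,0.01,4,-1,120,85]
    - [0,0,0.01,4,-1,150,80]
    - [0,0,0.01,4,-1,160,70]
    - [0,0,0.01,4,-1,160,50]
    - [0,0,0.01,4,-1,160,30]
    - [0,0,0.01,4,-1,160,30]
    - [0,0,0.01,4,-1,160,30]
    - [0,0,0.01,4,-1,160,30]
    - [0,0,0.01,4,-1,160,30]
  grip_force: 90

```text
t: 3.2
eef_pos: [0.4952, -0.2974, 0.0121]
tool_rot: [0.001, 0.486, 0.874, 0.0]
contact_force: [-1.4, 1.2, 7.2]
gripper_width: 0.485
grasp_force: 92.0
```

Emit:
jog_arm:
  motion:
    - [0,0,0,0,0,-20,30]
    - [0,0,0,0,0,-70,30]
    - [0,0,0,0,0,-130,30]
    - [0,0,0,20,20,-190,30]
    - [0,0,0,50,56,-240,30]
    - [0,0,0,90,100,-260,30]
    - [0,0,0,130,145,-260,30]
    - [0,0,0,170,190,-260,30]
    - [0,0,0,206,231,-260,30]
    - [0,0,0,206,231,-260,30]

```text
t: 4.45
eef_pos: [0.5811, 0.0072, 0.2718]
tool_rot: [-0.0, 0.481, 0.877, 0.002]
contact_force: [-0.0, -1.7, -3.7]
gripper_width: 0.481
grasp_force: 92.3
```

Run:
```python
from h import *
np.set_printoptions(precision=4,suppress=True)
o=bot.get_obs();print(o["t"],o["eef_pos"],o["tool_rot"],o["q"],o["contact_force"],o["torque"])
p=bot.read_camera("wrist");save(p,"w2")
for th,z in [("crank",.26),("crank_grip",.274),("spindle_foot",.191)]:
    for r in bot.tip_of(th,p): print(th,np.round(r["xy"]),round(r["score"],2),at(p,r["xy"],z,o))
```

```text
4.45 [0.5811 0.0072 0.2718] [-0.0001  0.4811  0.8767  0.0018] [ 0.3642  0.3486 -0.612   1.7072  0.2133  1.1516  0.2605] [-0.0482 -1.6881 -3.6746] [-0.0062  0.0319  0.0069]
crank [322. 298.] 0.96 [0.5823 0.004  0.26  ]
crank [182. 282.] 0.77 [ 0.523  -0.0254  0.26  ]
crank [466. 260.] 0.62 [0.6294 0.0547 0.26  ]
crank_grip [171. 186.] 0.84 [0.5023 0.0169 0.274 ]
spindle_foot [330.  92.] 0.93 [0.5331 0.0898 0.191 ]
```

View pics/w2.png

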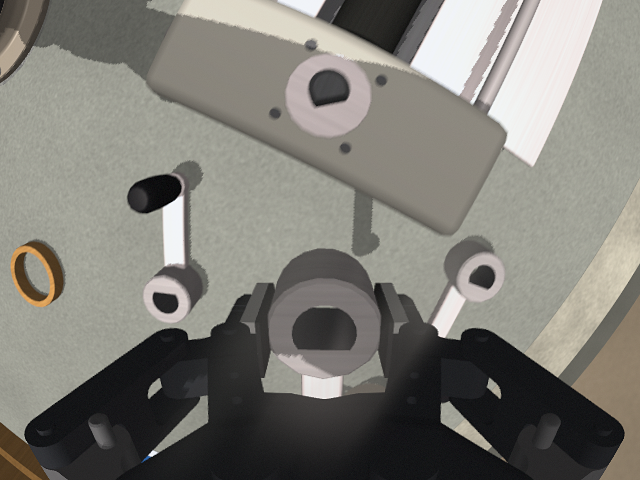

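Now an enlarged crop of the spindle, since its angle and centre decide the fit.

Run:
```python
import cv2,numpy as np
a=cv2.imread("pics/w2.png")
x=cv2.resize(a[45:145,280:380],(600,600),interpolation=cv2.INTER_CUBIC)
y=cv2.resize(a[240:380,265:385],(200,233),interpolation=cv2.INTER_CUBIC)
c=np.zeros((600,800,3),np.uint8);c[:,:600]=x;c[:233,600:]=y
cv2.imwrite("pics/c3.png",c)
```

```text
(no output)
```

View pics/c3.png

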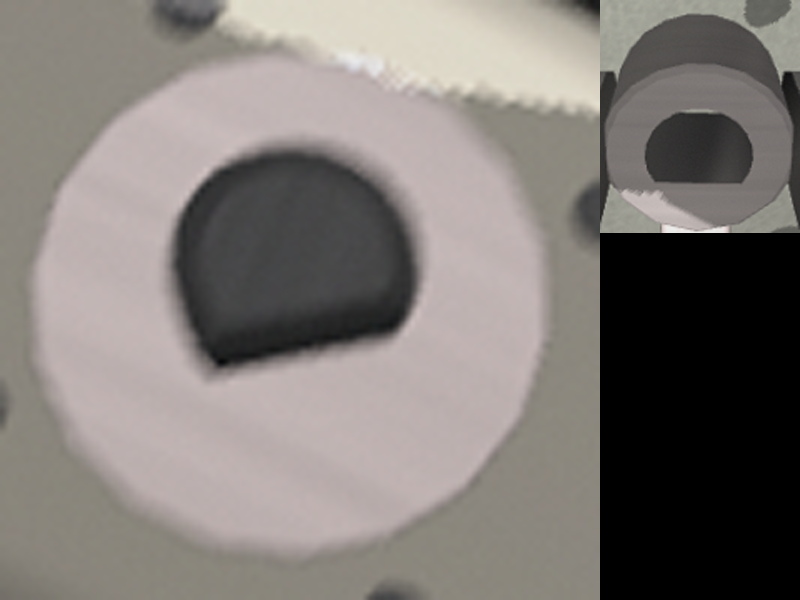

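Run:
```python
from h import *
np.set_printoptions(precision=4,suppress=True)
o=bot.get_obs();p=bot.read_camera("wrist")
f=lambda x,y:(280+x/6,45+y/6)
g=lambda x,y:(265+(x-600)/1.667,240+y/1.667)
P=[at(p,f(*c),.191,o) for c in [(33,303),(549,303),(291,55),(291,557)]];print(P,np.mean(P,0))
zt=o["eef_pos"][2]+.024
H=[at(p,g(*c),zt,o) for c in [(607,145),(793,145),(699,64),(699,231)]];print(H,np.mean(H,0))
an=lambda a,b:np.degrees(np.arctan2((b-a)[1],(b-a)[0]))
a,b=[at(p,f(*c),.191,o) for c in [(215,372),(392,336)]];print("spindle flat",an(a,b)-90)
a,b=[at(p,g(*c),zt,o) for c in [(652,183),(744,183)]];print("hub flat",an(a,b)-90)
```

```text
[array([0.5124, 0.0656, 0.191 ]), array([0.5555, 0.0925, 0.191 ]), array([0.5207, 0.1004, 0.191 ]), array([0.5475, 0.0572, 0.191 ])] [0.534  0.0789 0.191 ]
[array([ 0.5632, -0.0111,  0.2946]), array([0.5979, 0.0104, 0.2946]), array([0.5701, 0.0161, 0.2946]), array([ 0.5927, -0.0203,  0.2946])] [ 0.581  -0.0012  0.2946]
spindle flat -46.18128754512135
hub flat -58.15448181269854
```

Run:
```python
from h import *
np.set_printoptions(precision=4,suppress=True)
o=bot.get_obs();p=bot.read_camera("wrist");print(o["t"],o["eef_pos"],o["tool_rot"])
for th,z in [("spindle_foot",.191),("crank",o["eef_pos"][2]-.012)]:
    for r in bot.tip_of(th,p): print(th,np.round(r["xy"],1),round(r["score"],2),at(p,r["xy"],z,o))
# flange by template shift from w2
a=cv2.cvtColor(cv2.imread("pics/w2.png"),cv2.COLOR_BGR2GRAY);b=cv2.cvtColor(p["pixels"],cv2.COLOR_RGB2GRAY)
m=cv2.matchTemplate(b[20:200,240:420],a[50:142,282:374],cv2.TM_CCOEFF_NORMED);_,s,_,l=cv2.minMaxLoc(m);d=np.array([l[0]+240-282,l[1]+20-50]);print("shift",d,s)
f=lambda x,y:(280+x/6+d[0],45+y/6+d[1])
print(np.mean([at(p,f(*c),.191,o) for c in [(33,303),(549,303),(291,55),(291,557)]],0))
e=[at(p,f(*c),.191,o) for c in [(215,372),(392,336)]];v=e[1]-e[0];print(np.degrees(np.arctan2(v[1],v[0]))-90)
```

```text
4.7 [ 0.5808 -0.0019  0.2705] [ 0.0002  0.4866  0.8736 -0.0005]
spindle_foot [337.8  80. ] 0.7 [0.5339 0.0894 0.191 ]
crank [472.  254.5] 0.98 [0.6302 0.0487 0.2585]
crank [322.5 295.5] 0.97 [ 0.5816 -0.0041  0.2585]
crank [186.1 277.4] 0.7 [ 0.5229 -0.0311  0.2585]
shift [  9 -15] 0.8848139047622681
[0.5338 0.0893 0.191 ]
-45.74119798525484
```

```bash
python3 -c "
from h import *
go([.5337,.0886,.245],np.radians(134))"
```

```text
turn [-0.     0.    -0.213] shift [101.4   7.2  25.3]
```

Emit:
jog_arm:
  motion:
    - [0,0,-0.05,25,2,3,30]
    - [0,0,-0.1,50,4,8,30]
    - [0,0,-0.16,76,6,14,30]
    - [0,0,-0.213,95,7,18,30]
    - [0,0,-0.213,101.4,7.2,22,30]
    - [0,0,-0.213,101.4,7.2,22,30]
    - [0,0,-0.213,101.4,7.2,22,30]
    - [0,0,-0.213,101.4,7.2,22,30]

```text
t: 5.85
eef_pos: [0.5343, 0.089, 0.2484]
tool_rot: [0.0, 0.391, 0.921, -0.0]
contact_force: [-0.1, -0.2, -3.9]
gripper_width: 0.486
grasp_force: 92.3
```

Run:
```python
from h import *
np.set_printoptions(precision=4,suppress=True)
o=bot.get_obs();print(o["eef_pos"],o["tool_rot"],o["contact_force"],o["torque"])
go([.5337,.0886,.203],np.radians(134))
p=bot.read_camera("wrist");cv2.imwrite("pics/w4.png",cv2.resize(p["pixels"][235:400,225:425,::-1],(800,600)))
```

```text
[0.5343 0.089  0.2484] [ 0.0002  0.3906  0.9206 -0.    ] [-0.1469 -0.1896 -3.8984] [ 0.0391  0.0596 -0.0239]
turn [0. 0. 0.] shift [ 0.1 -0.7 45.4]
```

View pics/w4.png

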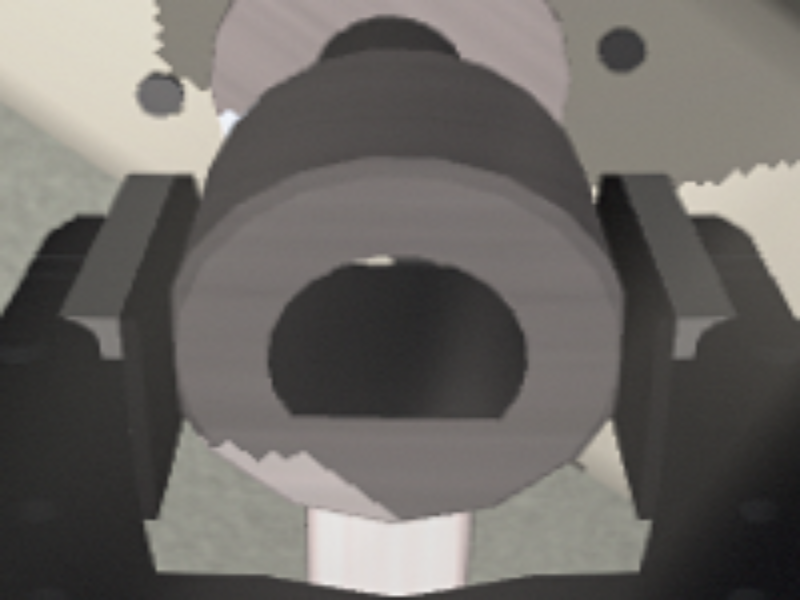

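Hub (centre column 398) and spindle (about 390) are laterally aligned to within 1 mm, with the flat on the arm side. I'm descending gently.

Emit:
jog_arm:
  motion:
    - [0,0,0,0,-0.7,6,30]
    - [0,0,0,0,-0.7,12,30]
    - [0,0,0,0,-0.7,15,30]
    - [0,0,0,0,-0.7,18,30]
    - [0,0,0,0,-0.7,21,30]
    - [0,0,0,0,-0.7,24,30]
    - [0,0,0,0,-0.7,26,30]
    - [0,0,0,0,-0.7,26,30]

```text
t: 6.9
eef_pos: [0.533, 0.0895, 0.222]
tool_rot: [-0.0, 0.39, 0.921, -0.0]
contact_force: [-0.6, 0.5, -3.9]
gripper_width: 0.482
grasp_force: 92.3
```

Emit:
jog_arm:
  motion:
    - [0,0,0,0,0,4,30]
    - [0,0,0,0,0,8,30]
    - [0,0,0,0,0,12,30]
    - [0,0,0,0,0,15,30]
    - [0,0,0,0,0,18,30]
    - [0,0,0,0,0,20,30]
    - [0,0,0,0,0,20,30]
    - [0,0,0,0,0,20,30]

```text
t: 7.9
eef_pos: [0.5329, 0.0897, 0.2032]
tool_rot: [-0.0, 0.39, 0.921, -0.0]
contact_force: [-8.2, 0.7, 7.5]
gripper_width: 0.478
grasp_force: 93.6
```

Emit:
jog_arm:
  motion:
    - [0,0,0,0,0,1,30]
    - [0,0,0,0,0,1,55]
    - [0,0,0,0,0,0,85]
    - [0,0,0,0,0,0,85]
    - [0,0,0,0,0,-20,85]
    - [0,0,0,0,0,-60,85]
    - [0,0,0,0,0,-95,85]
    - [0,0,0,-40,0,-95,85]
    - [0,0,0,-60,0,-95,85]
    - [0,0,0,-60,0,-95,85]

```text
t: 9.15
eef_pos: [0.5753, 0.0449, 0.2961]
tool_rot: [-0.001, 0.391, 0.92, -0.0]
contact_force: [-0.4, 0.6, -1.0]
gripper_width: 0.997
grasp_force: 0.0
```

Run:
```python
from h import *
np.set_printoptions(precision=4,suppress=True)
o=bot.get_obs();o=bot.get_obs();print(o["eef_pos"],o["tool_rot"],o["contact_force"])
p=bot.read_camera("wrist");save(p,"w5")
for th,z in [("crank",.191),("crank_grip",.205),("spindle_foot",.191)]:
    for r in bot.tip_of(th,p): print(th,np.round(r["xy"],1),round(r["score"],2),at(p,r["xy"],z,o))
```

```text
[0.5753 0.0449 0.2961] [-0.0009  0.3912  0.9203 -0.0002] [-0.3876  0.6033 -1.0154]
crank [322.9 148.8] 0.89 [0.533  0.0879 0.191 ]
crank [162.8 271.2] 0.81 [ 0.5059 -0.0599  0.191 ]
crank [429.  301.3] 0.79 [0.6676 0.0636 0.191 ]
crank_grip [322.1 284.5] 0.67 [0.5952 0.0226 0.205 ]
crank_grip [372.  381.7] 0.56 [ 0.6811 -0.0107  0.205 ]
spindle_foot [324.5 146.4] 0.59 [0.5327 0.0897 0.191 ]
```

View pics/w5.png

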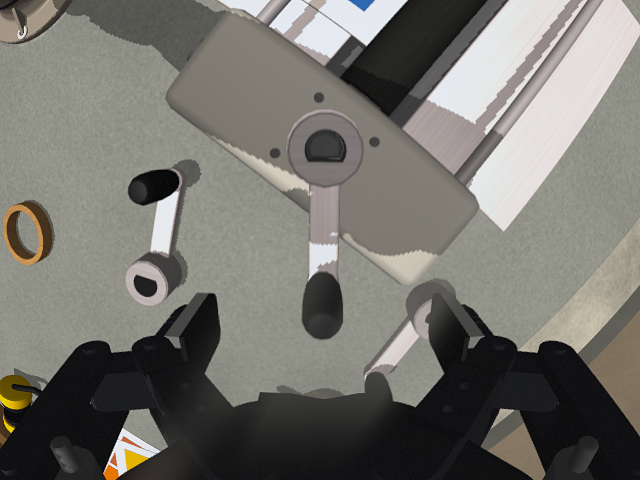

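The hub sits over the spindle at (325,148), with the arm running to the grip at (322,300).

```bash
python3 -c "
from h import *
go([.5955,.0240,.213],np.radians(134))"
```

```text
turn [-0.    -0.001  0.004] shift [-32.   -1.2  84. ]
```

Emit:
jog_arm:
  motion:
    - [0,0,0,-28,-1,0,85]
    - [0,0,0,-32,-1,20,85]
    - [0,0,0,-32,-1,60,85]
    - [0,0,0,-32,-1,84,70]
    - [0,0,0,-32,-1,84,40]
    - [0,0,0,-32,-1,84,10]
    - [0,0,0,-32,-1,84,10]
    - [0,0,0,-32,-1,84,10]
    - [0,0,0,-32,-1,84,10]
    - [0,0,0,-32,-1,84,10]
  grip_force: 30

```text
t: 10.6
eef_pos: [0.597, 0.0229, 0.214]
tool_rot: [0.001, 0.39, 0.921, 0.0]
contact_force: [-0.2, 0.8, 2.3]
gripper_width: 0.276
grasp_force: 29.6
```

```bash
cat > arc.py <<'E'
from h import *
import sys
o=bot.get_obs();A=Rt(o);C=np.array([.533,.0888]);P=o["eef_pos"][:2];v=P-C
print(o["t"],P,np.hypot(*v),np.degrees(np.arctan2(v[1],v[0])),o["contact_force"],o["gripper_width"])
a0=np.arctan2(v[1],v[0]);r=.09
for k in range(1,11):
    a=a0-k*np.radians(float(sys.argv[1]));t=C+r*np.array([np.cos(a),np.sin(a)])
    print((A.T@np.append(t-P,0)*1000).round(1)[:2])
E
python3 arc.py 9
```

```text
10.6 [0.5970343 0.0229046] 0.09188359223024252 -45.82064182268213 [-0.16332857  0.78186238  2.29927865] 0.2762359368508737
[  3.  -14.1]
[  6.3 -27.8]
[ 11.6 -40.9]
[ 19.  -52.9]
[ 28.2 -63.7]
[ 38.9 -72.9]
[ 50.9 -80.2]
[ 64.  -85.7]
[ 77.7 -89. ]
[ 91.8 -90.1]
```

Emit:
jog_arm:
  motion:
    - [0,0,0,3,-14.1,0,10]
    - [0,0,0,6.3,-27.8,0,10]
    - [0,0,0,11.6,-40.9,0,10]
    - [0,0,0,19,-52.9,0,10]
    - [0,0,0,28.2,-63.7,0,10]
    - [0,0,0,38.9,-72.9,0,10]
    - [0,0,0,50.9,-80.2,0,10]
    - [0,0,0,64,-85.7,0,10]
    - [0,0,0,77.7,-89,0,10]
    - [0,0,0,91.8,-90.1,0,10]

```text
t: 11.85
eef_pos: [0.4674, 0.0252, 0.2138]
tool_rot: [0.001, 0.39, 0.921, -0.0]
contact_force: [3.7, -2.2, 6.0]
gripper_width: 0.274
grasp_force: 30.3
```

```bash
python3 arc.py 8; python3 -c "
from h import *
print(bot.get_obs()['q'],bot.get_obs()['eef_pos'])"
```

```text
11.85 [0.46743933 0.0252127 ] 0.09133206999853123 -135.8754060322918 [ 3.6939443  -2.16259285  5.9873783 ] 0.2742416239406561
[12.5  2.2]
[24.8  4.8]
[36.6  9.1]
[47.7 15. ]
[57.9 22.3]
[66.9 31. ]
[74.7 40.9]
[81.  51.8]
[85.7 63.4]
[88.7 75.6]
[ 0.43445839  0.22203325 -0.69931396  2.01579379  0.17547644  0.96101338
  0.41523978] [0.46743933 0.0252127  0.2138227 ]
```

Emit:
jog_arm:
  motion:
    - [0,0,0,12.5,2.2,0,10]
    - [0,0,0,24.8,4.8,0,10]
    - [0,0,0,36.6,9.1,0,10]
    - [0,0,0,47.7,15,0,10]
    - [0,0,0,57.9,22.3,0,10]
    - [0,0,0,66.9,31,0,10]
    - [0,0,0,74.7,40.9,0,10]
    - [0,0,0,81,51.8,0,10]
    - [0,0,0,85.7,63.4,0,10]
    - [0,0,0,88.7,75.6,0,10]

```text
t: 13.1
eef_pos: [0.4583, 0.1409, 0.2131]
tool_rot: [-0.001, 0.39, 0.921, -0.002]
contact_force: [-1.7, -4.7, 9.9]
gripper_width: 0.277
grasp_force: 30.3
```

```bash
python3 arc.py 5
```

```text
13.1 [0.45828545 0.14087548] 0.09107205663701835 145.12378899162357 [-1.68381069 -4.68802595  9.93039573] 0.2768212309788956
[0.1 8. ]
[ 0.6 15.8]
[ 0.4 23.7]
[-0.5 31.5]
[-2.1 39.2]
[-4.3 46.7]
[-7.2 54. ]
[-10.7  61. ]
[-14.8  67.7]
[-19.4  74. ]
```

Emit:
jog_arm:
  motion:
    - [0,0,0,0.1,8,-0.5,10]
    - [0,0,0,0.6,15.8,-1,10]
    - [0,0,0,0.4,23.7,-1,10]
    - [0,0,0,-0.5,31.5,-1,10]
    - [0,0,0,-2.1,39.2,-1,10]

```text
t: 13.72
eef_pos: [0.4873, 0.1672, 0.2136]
tool_rot: [-0.002, 0.389, 0.921, -0.002]
contact_force: [-3.0, -2.1, 5.9]
gripper_width: 0.278
grasp_force: 30.0
```

```bash
python3 arc.py 4
```

```text
13.725 [0.48727058 0.16724789] 0.09080336243874836 120.23907752711179 [-3.02855562 -2.08375346  5.87532557] 0.27762950596768887
[-2.5  5.8]
[-4.6 11.8]
[-7.2 17.5]
[-10.1  23. ]
[-13.5  28.4]
[-17.1  33.5]
[-21.2  38.3]
[-25.5  42.8]
[-30.2  47. ]
[-35.1  50.9]
```

Emit:
jog_arm:
  motion:
    - [0,0,0,-2.5,5.8,0,10]
    - [0,0,0,-4.6,11.8,0,10]
    - [0,0,0,-7.2,17.5,0,10]
    - [0,0,0,-10.1,23,0,10]
    - [0,0,0,-13.5,28.4,0,10]

```text
t: 14.35
eef_pos: [0.5172, 0.1781, 0.2137]
tool_rot: [-0.002, 0.389, 0.921, -0.001]
contact_force: [-3.7, 1.1, 4.2]
gripper_width: 0.277
grasp_force: 30.1
```

```bash
python3 arc.py 4
```

```text
14.35 [0.51718406 0.17812866] 0.09071799021028934 100.04036188298157 [-3.66698275  1.09214285  4.1809036 ] 0.27650823966295207
[-4.3  4.7]
[-8.4  9.5]
[-12.7  14. ]
[-17.4  18.2]
[-22.4  22. ]
[-27.6  25.5]
[-33.   28.6]
[-38.7  31.4]
[-44.5  33.7]
[-50.5  35.6]
```

Emit:
jog_arm:
  motion:
    - [0,0,0,-4.3,4.7,0,10]
    - [0,0,0,-8.4,9.5,0,10]
    - [0,0,0,-12.7,14,0,10]
    - [0,0,0,-17.4,18.2,0,10]
    - [0,0,0,-22.4,22,0,10]

```text
t: 14.98
eef_pos: [0.5488, 0.1783, 0.214]
tool_rot: [-0.002, 0.389, 0.921, -0.001]
contact_force: [-14.7, 5.7, 8.6]
gripper_width: 0.277
grasp_force: 30.7
```

```bash
python3 arc.py 4
```

```text
14.975 [0.5488443  0.17833545] 0.090926555796779 79.96476133547921 [-14.7215936    5.69512354   8.58012983] 0.27727376757159744
[-5.8  2.7]
[-11.2   5.9]
[-16.9   8.6]
[-22.7  10.9]
[-28.7  12.8]
[-34.8  14.3]
[-41.   15.4]
[-47.2  16. ]
[-53.5  16.2]
[-59.8  16. ]
```

Emit:
jog_arm:
  motion:
    - [0,0,0,-2.9,1.3,0,10]
    - [0,0,0,-4,2,0,10]
    - [0,0,0,-4,2,0,10]

```text
t: 15.35
eef_pos: [0.5517, 0.1778, 0.214]
tool_rot: [-0.003, 0.389, 0.921, -0.001]
contact_force: [-13.6, 5.7, 9.1]
gripper_width: 0.277
grasp_force: 30.7
```

```bash
python3 arc.py 2|head -2
```

```text
15.35 [0.55168788 0.17777386] 0.09091526003436182 78.13814147647082 [-13.58306089   5.72300659   9.14069774] 0.27659090043083234
[-3.1  0.9]
```

Emit:
jog_arm:
  motion:
    - [0,0,0,0,0,0,10]
    - [0,0,0,-2,0.7,0,10]
    - [0,0,0,-4,2,0,10]
    - [0,0,0,-4,2,0,10]
    - [0,0,0,-4,2,0,10]
  grip_force: 80

```text
t: 15.98
eef_pos: [0.5551, 0.1771, 0.2141]
tool_rot: [-0.004, 0.388, 0.922, -0.001]
contact_force: [-16.3, 7.2, 11.3]
gripper_width: 0.267
grasp_force: 77.9
```

```bash
python3 arc.py 2|head -2
python3 - <<'E'
from h import *
o=bot.get_obs();p=bot.read_camera("wrist");save(p,"w6")
print(o["eef_pos"],[(th,r["xy"],r["score"],at(p,r["xy"],z,o)) for th,z in [("crank",.191),("crank_grip",.205)] for r in bot.tip_of(th,p)])
E
```

```text
15.975 [0.55507184 0.17708241] 0.09099972231922573 75.96299974780754 [-16.2854409    7.23447218  11.33187862] 0.2672376061935066
[-3.2  0.7]
[0.55507184 0.17708241 0.21408049] [('crank', [104.1, 363.0], 0.97, array([0.49856863, 0.03961702, 0.191     ]))]
```

View pics/w6.png

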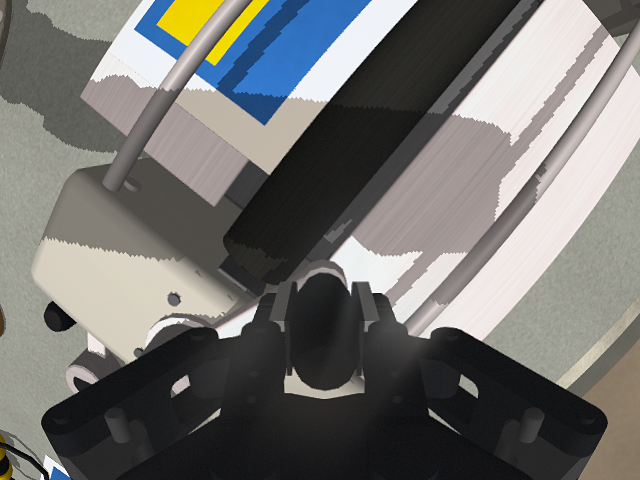

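Emit:
jog_arm:
  motion:
    - [0,0,0,-3.2,0.7,0,10]
    - [0,0,0,-6.3,1.6,0,10]
    - [0,0,0,-9.4,2.2,0,10]
    - [0,0,0,-9.4,2.2,0,10]
    - [0,0,0,-9.4,2.2,0,10]

```text
t: 16.75
eef_pos: [0.5605, 0.1755, 0.2141]
tool_rot: [-0.006, 0.386, 0.922, -0.0]
contact_force: [-22.6, 13.3, 12.1]
gripper_width: 0.261
grasp_force: 78.2
```

```bash
python3 arc.py 2|head -6
```

```text
16.75 [0.5604971  0.17552427] 0.09097906083839896 72.40808098021184 [-22.6279737   13.32297774  12.07004455] 0.26134868359516095
[-3.3  0.6]
[-6.1  1.9]
[-9.   3.1]
[-11.9   4.2]
[-14.9   5.2]
```

Emit:
jog_arm:
  motion:
    - [0,0,0,0,0,0,40]
    - [0,0,0,0,0,0,70]
    - [0,0,0,0,0,0,85]
    - [0,0,0,0,0,0,85]
    - [0,0,0,0,0,-40,85]
    - [0,0,0,0,0,-80,85]
    - [0,0,0,-40,-20,-100,85]
    - [0,0,0,-80,-40,-100,85]
    - [0,0,0,-80,-40,-100,85]
    - [0,0,0,-80,-40,-100,85]

```text
t: 18.0
eef_pos: [0.5946, 0.0839, 0.3141]
tool_rot: [-0.0, 0.39, 0.921, 0.0]
contact_force: [-0.1, 1.1, 0.5]
gripper_width: 0.995
grasp_force: 0.0
```

Run:
```python
from h import *
np.set_printoptions(precision=4,suppress=True)
o=bot.get_obs();p=bot.read_camera("wrist");save(p,"w7")
print(o["eef_pos"],o["tool_rot"],[(th,np.round(r["xy"]),round(r["score"],2),at(p,r["xy"],z,o)) for th,z in [("crank",.191),("crank_grip",.205)] for r in bot.tip_of(th,p)])
```

```text
[0.5946 0.0839 0.3141] [-0.0002  0.3899  0.9208  0.0001] [('crank', array([142., 273.]), 0.96, array([ 0.5114, -0.0475,  0.191 ])), ('crank', array([266., 166.]), 0.7, array([0.5316, 0.0895, 0.191 ])), ('crank', array([395., 310.]), 0.64, array([0.682 , 0.0764, 0.191 ])), ('crank_grip', array([146., 191.]), 0.89, array([0.4768, 0.0169, 0.205 ])), ('crank_grip', array([340., 380.]), 0.87, array([0.6913, 0.0035, 0.205 ])), ('crank_grip', array([376.,  97.]), 0.56, array([0.5529, 0.177 , 0.205 ]))]
```

View pics/w7.png

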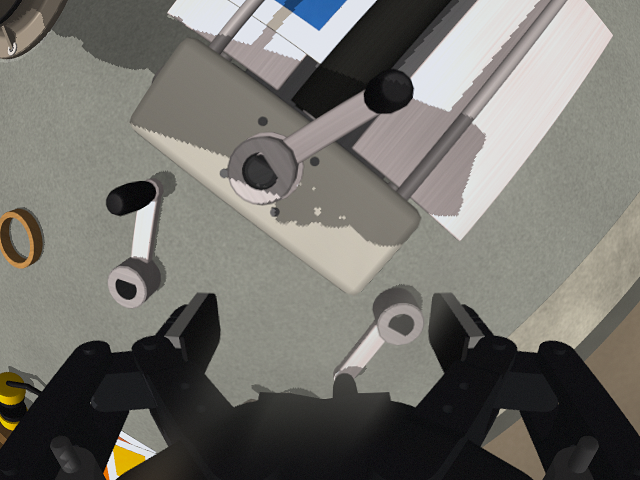

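Run:
```python
from h import *
np.set_printoptions(precision=4,suppress=True)
L={}
for n in ["top","side"]:
    p=bot.read_camera(n)
    for th,z in [("crank",.191),("crank_grip",.205)]:
        c=[(np.linalg.norm(at(p,r["xy"],z)[:2]-([.533,.089] if th=="crank" else [.553,.177])),r) for r in bot.tip_of(th,p)]
        if c:
            d,r=min(c,key=lambda t:t[0]);L[n,th]=ray(p,r["xy"]);print(n,th,round(d,3),r["score"],at(p,r["xy"],z))
for th in ["crank","crank_grip"]:
    if ("top",th) in L and ("side",th) in L:
        (a,u),(b,v)=L["top",th],L["side",th]
        s=np.linalg.lstsq(np.c_[u,-v],b-a,rcond=None)[0];print(th,(a+u*s[0]+b+v*s[1])/2)
```

```text
top crank 0.003 0.61 [0.5346 0.0917 0.191 ]
top crank_grip 0.287 0.7 [ 0.4301 -0.0822  0.205 ]
side crank 0.002 0.56 [0.5315 0.0894 0.191 ]
side crank_grip 0.003 0.65 [0.5504 0.1782 0.205 ]
crank [0.5328 0.0907 0.192 ]
crank_grip [0.529 0.006 0.077]
```

```bash
python3 -c "
from station import bot
print(bot.hand_in())"
```

```text
the job is handed in; nothing more can be done
None
```

I fitted the smallest crank fully home on the spindle, let go of it, then wound it clockwise by its grip about 235° to what looks like the hard stop. I inferred the stop from the push force rising to about 26 N until the fingers slipped. The crank is still on the spindle with the arm clear, and the job was handed in at about 18 s.

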